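# Draw the press plate from a cacao press with a bayonet puller

## Task

The slotted steel press plate is stuck down in the pot of the little cacao press. Take from the rack the puller whose cross-bar foot fits the plate's slot, put it in, turn it clockwise (seen from above) until it is locked, draw the plate straight up out of the pot, and set it down flat and gently in the low wooden tray with the puller still locked in it. Move the plate only with the puller, never with the fingers, keep it level, and leave the other two tools hanging and the jar, bowl and spoon where they are.

Things in the scene. Friction and masses are not known exactly. Their poses are not given: they have to be found in the camera images.
- rack: Fixed low wooden rack, 350 mm wide (its y); x points away from its open side. Origin: on the table under the middle fork; forks at y = -100, 0, 100 mm. A tool hangs by its collar on a fork, shaft at x = -12 mm: lift it 6 to 10 mm, then draw it level along the rack's -x by 60 mm or more. Nothing on the rack itself is higher than the prongs' lips (143 mm).
- fork (a point): Tip of the middle fork, at rack x = -37 mm, y = 0, 140 mm above the table (the prongs' top). Each fork is two steel prongs, 17 mm apart, running from the rear rail at x = 35 mm to this tip along the rack's x, with a 3 mm high lip at the tip.
- puller_handle (a point): Centre of the T-handle of the right tool, the puller: steel, 156 mm tall, 0.22 kg (varies 20 percent), hanging in any of the forks. Handle: bar 60 mm long (the point's y, roughly the rack's y), 12 mm wide (x), 14 mm high (z, up the shaft). Shaft 14 mm thick; collar 32 mm across, 35 to 41 mm below this point.
- puller_foot (a point): Middle of the underside of the puller's foot, 149 mm below the handle's centre. The lowest 45 mm of the shaft are a nose 19 mm thick; through it, centred 6 mm above this point and parallel to the handle, goes a cross-bar 38 mm tip to tip, 8 mm thick.
- puller: The same puller; origin as puller_foot, y along its handle and cross-bar, z up the shaft.
- longbar_handle (a point): A press tool like the others (steel shaft, 60 mm T-handle, collar), hanging in another fork; leave it. Its foot cross-bar is 60 mm tip to tip: too long for the plate. This point: centre of its handle.
- tamper_handle (a point): A press tool like the others (steel shaft, 60 mm T-handle, collar), hanging in another fork; leave it. Its foot is a flat disc 48 mm across. This point: centre of its handle.
- press: Fixed cacao press: base plate 120 x 220 x 12 mm, steel pot in the middle (84 mm outside, 68 mm bore, inner floor 22 mm above the table), two tie rods 16 mm across, 125 mm tall, at y = -85 and +85 mm. Origin: on the table under the pot's axis.
- pot_rim (a point): Centre of the pot's mouth, 66 mm above the table. Three sprung rubber segments in the bore hold the plate with a drag of some 4 to 9 N, which ends once the plate has risen about 25 mm.
- plate: Steel press plate, a hollow puck 64 mm across, 30 mm tall, about 0.4 kg (varies 20 percent), in the pot at the start, its top 14 mm below the rim. Origin: centre of its underside; z up; y along the slot in its top.
- plate_face (a point): Centre of the plate's top face. The top is 8 mm thick, with a slot 13 mm wide, 45 mm long (along y), widened in the middle to about 20 to 23 mm for the nose. Below it a cavity 16 mm high, 45 mm across. The cross-bar goes in with the handle along y.
- plate_socket (a point): Centre of the cavity's floor, 24 mm below the top face, 6 mm above the underside. With the foot 1 to 5 mm above this floor the puller turns clockwise (from above) some 85 degrees to a stop; 70 to 80 is plenty; the other way, stops block it too soon. Lifting then brings the cross-bar up under the top and the plate comes along.
- tray: Fixed wooden tray 170 x 170 mm, rim 20 mm tall, wall 6 mm. Origin: centre of its underside, on the table.
- tray_in (a point): Centre of the tray's inner floor, 6 mm above the table.
- jar_mid (a point): Centre of a loose amber glass jar, 64 mm across and 115 mm tall, standing between the press and the tray; leave it.
- bowl_mid (a point): Centre of a loose terracotta bowl, 100 mm across, 45 mm tall; leave it.
- spoon_grip (a point): Handle of a loose wooden spoon, 200 mm long, lying on the table; leave it.
Not all that is in view belongs to the job. What is shaped like the puller but orange is not meant. There is more than one size of the plate; the one meant has the size given above.

How it is judged:
On the way, in this order (a step that is already met when the one before it is completed fails the run):
1. the puller's foot is in the plate's cavity and turned at least 52 degrees from the slot, the plate still down in the pot (distance between puller_foot and plate_socket below 0.016 m and angle between the y axis of puller and the y axis of plate, either way round above 0.9 rad and distance of plate from where it was at the start of the episode below 0.012 m), for 0.2 s.
2. the plate, locked to the puller, is drawn level straight up, clear of the rim and within 15 mm of the pot's axis (distance between puller_foot and plate_socket below 0.016 m and angle between the y axis of puller and the y axis of plate, either way round above 0.9 rad and z of plate in the frame of pot_rim above 0.002 m and horizontal distance between plate and pot_rim below 0.015 m and angle between plate's own z axis and vertical below 0.2 rad), for 0.1 s.
At the end, for the whole second after the job is handed in: The plate lies flat (within 4 deg) and still on the tray floor, within 60 mm of its centre along each side, the puller standing in it (lean under 20 deg), still turned 52 deg or more from the slot; the other two tools, jar, bowl and spoon within 30 mm of where they were (x of plate_face in the frame of tray_in between -0.06 and 0.06 m and y of plate_face in the frame of tray_in between -0.06 and 0.06 m and distance between puller_foot and plate_socket below 0.016 m and angle between the y axis of puller and the y axis of plate, either way round above 0.9 rad and z of plate in the frame of tray_in below 0.004 m and angle between plate's own z axis and vertical below 0.07 rad and angle between puller's own z axis and vertical below 0.35 rad and linear speed of plate below 0.02 m/s and linear speed of puller below 0.03 m/s and distance of each of longbar_handle, tamper_handle, jar_mid, bowl_mid, spoon_grip from where it was at the start of the episode below 0.03 m); the robot touches nothing.
It fails at once if another tool, the jar, bowl or spoon is disturbed (moved more than 40 mm) (distance of any of longbar_handle, tamper_handle, jar_mid, bowl_mid, spoon_grip from where it was at the start of the episode above 0.04 m).
It fails at once if the fingers press on the plate with more than 3 N (contact force between the fingers and plate above 3 N).
It fails at once if the plate tips by more than 25 degrees (angle between plate's own z axis and vertical above 0.44 rad).
It fails at once if the plate is dropped into the tray (faster than 0.6 m/s close above it) (x of plate_face in the frame of tray_in between -0.06 and 0.06 m and y of plate_face in the frame of tray_in between -0.06 and 0.06 m and z of plate in the frame of tray_in below 0.05 m and linear speed of plate above 0.6 m/s).
It also fails if it takes over 61 s, if anything falls off the work surface, if the arm or the gripper's body presses on something with over 40 N, if the wrist force passes 120 N, or if a joint passes its speed limit or range.

## Robot

A 6-joint arm with a two-finger parallel gripper is mounted at the origin on the work surface. World frame = base frame: x ahead of the robot, y to its left, z up, the work surface at z = 0. Lengths are in m, angles in rad, forces in N, time in s.
With the tool pointing down it reaches from about 0.15 to 0.775 m from the base axis. Payload 6.1 kg.
Tool frame: the origin (TCP) lies midway between the tips of the shut fingers; the grasp point (between the pads) lies 19 mm behind it; z points along the fingers, y is the line along which they close (so a half turn about z gives the same grasp; the last joint's range is limited). The gripper opens to 85 mm and grips with 20 to 120 N. Pads are 22 mm wide; open, the fingers measure 114 mm over their backs; the gripper's body (76 mm by 85 mm) begins 54 mm behind the grasp point. The pads swing forward as they close: fully open they stand 13 mm farther back than shut.
Start: joints at [0, 0.126, -0.04, 1.405, 0, 1.571], TCP at [0.525, -0, 0.231] pointing down, gripper open.
Joint ranges: [-2.72, 2.72], [-0.95, 1.95], [-1.27, 1.35], [-1.78, 2.02], [-1.46, 1.47], [-3.14, 3.14]. Speed limits (rad/s): [2.39, 2.39, 3.01, 3.14, 3.14, 3.14].

## Interface

Orientations are given as a rotation vector (axis times angle).
In Python, from rig import manip gives the robot as it stands.
- The arm moves only by the shell command python3 -m handwheel 'ROWS' [FORCE]. ROWS is JSON, one flat list of numbers, 5 for each row, row after row: the gripper's target within -1 to 1 (fully open at 1, half-way at 0, shut at -1), then the shift along the tool's x, y, z in m, then the turn about the tool's z in degrees. A call has 1 to 20 rows; each row shifts and turns the commanded pose from where the row before left it, along the tool's axes as they then stand; what a row does not reach is not made up. A row lasts 1/8 s, in which the tool goes at most 62.5 mm and 10.7 degrees, less where a joint would pass 70% of its speed; a pose out of reach is approached as far as the arm can. A call with a gripper value outside its range is refused whole. The fingers move at their own pace and stop on an object; FORCE is the grip in N (left out, the last holds). Time passes only in rows, so rows that do not move let the fingers close. It gives the time, the measured TCP pose, the force, the opening and the grip force at its end, in the units of the state.
- manip.get_obs(): the state, without advancing time (a new reading comes with each control period).
- manip.get_image(name): name is "scene" or "side" or "wrist"; returns the picture (384x512x3 uint8, blue, green, red); there is no depth.
- manip.calibration(name): a dict with "mtx" (3x3 intrinsics, pixels), "R" (3x3) and "t" (3): a world point X has camera coordinates R X + t. Camera axes: x right, y down, z forward; pixel columns grow to the right and rows downward; lengths in m; the calibration is good to about 2 mm. The wrist camera is an equidistant fisheye: a pixel r from the principal point sees the ray r / f radians off the axis. A picture is of the moment at which its call begins: read the wrist's pose just before it. calibration takes no time and is no camera call; for the wrist camera it gives the pose at the moment of the call.
- manip.sign_off(): hands the job in; it is judged then, once.
The state is a dict: "clock": time; "joints": joint angles; "qvel": joint speeds; "joint_torque": joint torques, N m; "tool_pos": TCP position; "ee_rot": TCP orientation; "force": force on the tool from outside, world axes, zero at the start; "torque": the same for the moment, N m; "opening": finger opening in m; "gripper_force": force on a finger pad.
Only numpy, scipy, OpenCV 4.12 (cv2) and the standard library are available. Lean on these libraries where they do the work, as an engineer would, in place of code of your own. Each camera call takes 0.05 s, during which the arm holds its last target. There are 200 camera calls.

## Working session

There is one attempt and no reset: what is moved stays moved. The work goes in short steps, Python scripts to look and compute and a shell command to move; the robot and the scene stay as the last step left them, time stands still between calls to the robot, and variables do not carry over. Pictures are saved under pics/ and viewed, at most 11 in all, crops included, and the job is handed in when it is done.

```bash
mkdir -p pics; cat > h.py <<'E'
import numpy as np, cv2
from rig import manip
def ray(name,u,v,cal=None):
    c=cal or manip.calibration(name);K=np.array(c["mtx"]);R=np.array(c["R"]);t=np.array(c["t"])
    x=(u-K[0,2])/K[0,0];y=(v-K[1,2])/K[1,1]
    if name=="wrist":
        r=np.hypot(x,y);d=np.array([x/r*np.sin(r),y/r*np.sin(r),np.cos(r)]) if r>1e-9 else np.array([0,0,1.])
    else: d=np.array([x,y,1.])
    return -R.T@t, R.T@d
def atz(name,u,v,z,cal=None):
    o,d=ray(name,u,v,cal);return o+d*(z-o[2])/d[2]
def proj(name,X,cal=None):
    c=cal or manip.calibration(name);K=np.array(c["mtx"]);p=np.array(c["R"])@X+np.array(c["t"])
    if name=="wrist":
        th=np.arctan2(np.hypot(p[0],p[1]),p[2]);s=th/np.hypot(p[0],p[1]);return K[0,0]*p[0]*s+K[0,2],K[1,1]*p[1]*s+K[1,2]
    return K[0,0]*p[0]/p[2]+K[0,2],K[1,1]*p[1]/p[2]+K[1,2]
E
python3 - <<'E'
from h import *
for n in("scene","side","wrist"):
    im=manip.get_image(n);cv2.imwrite(f"pics/{n}0.png",im)
a=[cv2.resize(cv2.imread(f"pics/{n}0.png"),(800,600),interpolation=cv2.INTER_CUBIC) for n in("scene","side")]
cv2.imwrite("pics/s0.png",a[0]);cv2.imwrite("pics/d0.png",a[1])
o=manip.get_obs();print(o["tool_pos"],o["ee_rot"],o["clock"])
for n in("scene","side","wrist"):
    c=manip.calibration(n);print(n,-np.array(c["R"]).T@np.array(c["t"]),np.round(c["mtx"],1).tolist(), np.round(c["R"],2).tolist())
E
```

```text
[ 5.24704064e-01 -3.27767212e-06  2.30703930e-01] [-2.22082606e+00 -2.22083328e+00  1.36798497e-03] 0.15
scene [1.56953232 0.21394081 1.11393752] [[451.6, 0.0, 259.2], [0.0, 451.6, 187.9], [0.0, 0.0, 1.0]] [[-0.19, 0.98, 0.0], [0.68, 0.13, -0.72], [-0.7, -0.13, -0.7]]
side [-0.1491175  -0.82843687  0.82441201] [[470.4, 0.0, 266.7], [0.0, 470.4, 187.2], [0.0, 0.0, 1.0]] [[0.78, -0.63, 0.0], [-0.33, -0.42, -0.85], [0.54, 0.65, -0.53]]
wrist [0.52439523 0.07549873 0.37373738] [[297.3, 0.0, 257.1], [0.0, 297.3, 186.8], [0.0, 0.0, 1.0]] [[1.0, -0.0, -0.0], [-0.0, -0.95, 0.3], [-0.0, -0.3, -0.95]]
```

View pics/s0.png

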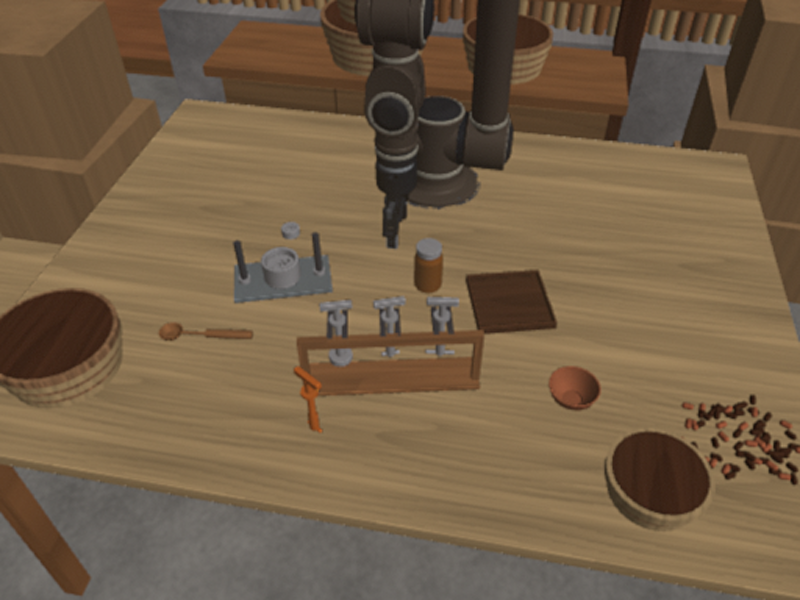

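View pics/d0.png

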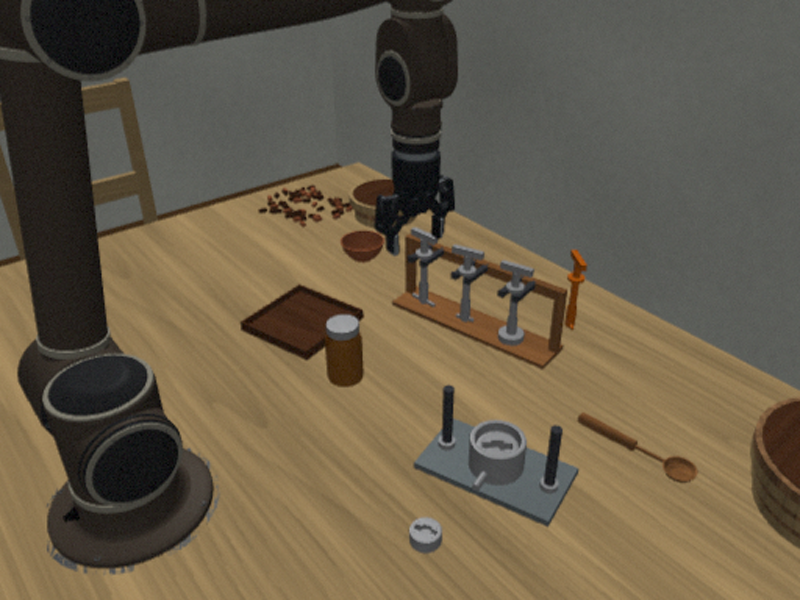

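The scene picture shows the rack with handles at about (337,306), (389,302) and (442,300) and the pot at (281,262). The tray is at (510,300) and the jar at (428,265). A small decoy plate lies at (290,230) and an orange decoy puller at (308,395). The left tool has a disc foot, so it is the tamper. The middle and right tools have cross-bars, so I'll enlarge those to compare them.

```bash
python3 - <<'E'
import cv2,numpy as np
s=cv2.imread("pics/scene0.png");d=cv2.imread("pics/side0.png")
a=cv2.resize(s[180:260,185:318],(800,480)[:2],interpolation=cv2.INTER_CUBIC)
cv2.imwrite("pics/c1.png",a)
b=cv2.resize(d[140:340,240:400],(480,600),interpolation=cv2.INTER_CUBIC)
cv2.imwrite("pics/c2.png",b)
E
```

```text
(no output)
```

View pics/c1.png

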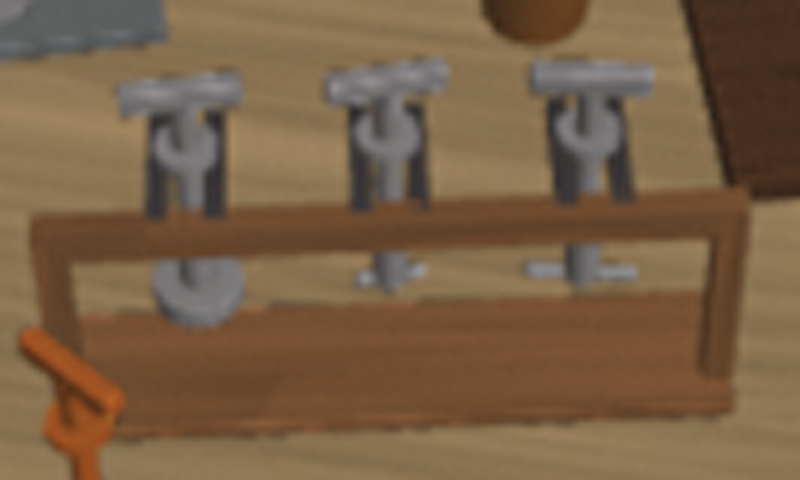

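View pics/c2.png

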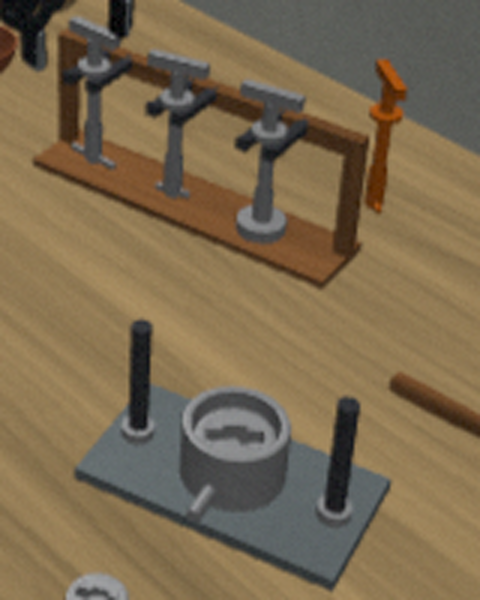

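Cross-bar tips in the first crop: the middle tool spans columns 358–426 (68 px) and the right tool 525–637 (112 px). That ratio of 0.61 matches 38/60, so the middle tool at scene (389,302) is the puller. The right one is the longbar, the left is the tamper, and the orange one is a decoy. The pot holds the 64 mm plate, and the small one lying on the table is a decoy.

```bash
python3 - <<'E'
from h import *
def tri(ps):
    A=np.zeros((3,3));b=np.zeros(3)
    for n,u,v in ps:
        o,d=ray(n,u,v);d/=np.linalg.norm(d);P=np.eye(3)-np.outer(d,d);A+=P;b+=P@o
    return np.round(np.linalg.solve(A,b),4)
S=lambda x,y:("scene",185+x/6.015,180+y/6.)
D=lambda x,y:("side",240+x/3.,140+y/3.)
print("tamper",tri([S(180,94),D(272,95)]));print("puller",tri([S(388,82),D(178,66)]));print("long",tri([S(592,77),D(93,38)]))
print("puller z.181",atz(*S(388,82),.181),atz(*D(178,66),.181))
print("rim",tri([("scene",281*.64,255*.64),D(235,427)]),atz(*D(235,427),.066),atz("scene",281*.64,255*.64,.066))
print("rods",atz(*D(142,325),.137),atz(*D(347,403),.137), atz("scene",239*.64,242*.64,.13),atz("scene",316*.64,235*.64,.13))
print("slot",atz(*D(195,432),.052),atz(*D(270,437),.052))
print("tray",[atz("scene",x*.64,y*.64,.02).round(3) for x,y in((467,276),(541,271),(556,326),(482,331))])
print("railtop",atz(*S(35,218),.13),atz(*S(748,190),.13))
print("handle ends",[atz(*S(*p),.181).round(3) for p in((330,90),(447,73))])
print("jar",atz("scene",428*.64,246*.64,.115))
E
```

```text
tamper [ 0.6825 -0.0841  0.1798]
puller [0.6549 0.0123 0.1781]
long [0.6311 0.1092 0.1759]
puller z.181 [0.65545306 0.01476901 0.181     ] [0.65149489 0.00540899 0.181     ]
rim [ 0.444  -0.2849  0.0667] [ 0.44656624 -0.28925405  0.066     ] [ 0.43965328 -0.28148367  0.066     ]
rods [ 0.41310218 -0.21692937  0.137     ] [ 0.46931615 -0.37222261  0.137     ] [ 0.48466883 -0.35355194  0.13      ] [ 0.43060135 -0.19661075  0.13      ]
slot [ 0.42960649 -0.26377941  0.052     ] [ 0.47086474 -0.30409785  0.052     ]
tray [array([0.381, 0.136, 0.02 ]), array([0.332, 0.301, 0.02 ]), array([0.501, 0.341, 0.02 ]), array([0.544, 0.188, 0.02 ])]
railtop [ 0.72992711 -0.14643734  0.13      ] [0.64638144 0.19337587 0.13      ]
handle ends [array([ 0.666, -0.012,  0.181]), array([0.644, 0.042, 0.181])]
jar [0.40385814 0.04745977 0.115     ]
```

```bash
python3 - <<'E'
import cv2
cv2.imwrite("pics/w0.png",cv2.resize(cv2.imread("pics/wrist0.png"),(800,600),interpolation=cv2.INTER_CUBIC))
E
```

```text
(no output)
```

View pics/w0.png

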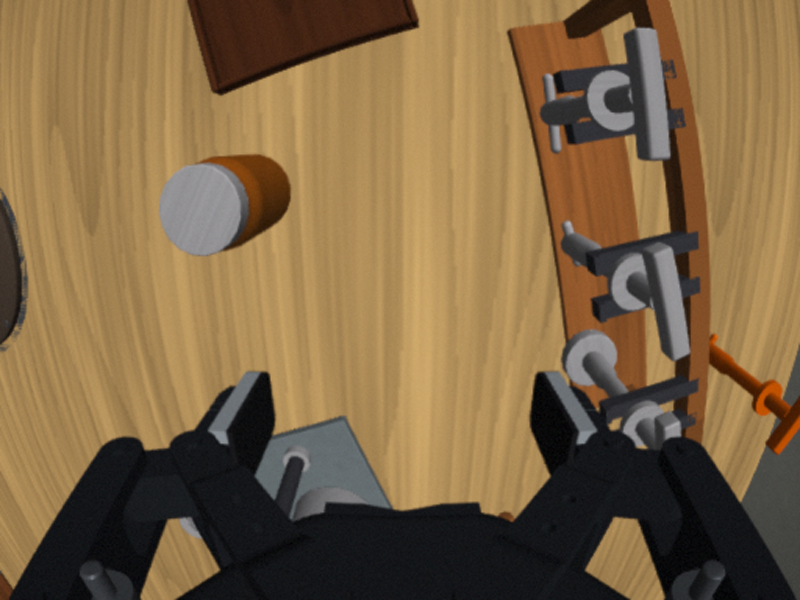

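The wrist picture shows the puller's handle, with its top face ending at about (654,247) and (678,355). The pot is hidden below the gripper. I'll use this view to refine the handle.

```bash
python3 - <<'E'
from h import *
k=.64
P=[atz("wrist",u*k,v*k,.188) for u,v in((644,248),(664,244),(690,352),(668,359))]
for p in P: print(p.round(4))
a=(P[0]+P[1])/2;b=(P[2]+P[3])/2;c=(a+b)/2;print("c",c,"len",np.linalg.norm(a-b),"yaw",np.degrees(np.arctan2(*(a-b)[[1,0]])))
Q=[atz("wrist",u*k,v*k,.188) for u,v in((625,30),(655,29),(668,157),(640,158))];print("long",sum(Q)/4,np.linalg.norm(Q[0]-Q[3]))
print("tray",[atz("wrist",u*k,v*k,.02).round(3) for u,v in((218,92),(417,25))])
print("jar",atz("wrist",204*k,210*k,.115))
E
```

```text
[0.6328 0.0378 0.188 ]
[0.6436 0.04   0.188 ]
[ 0.671 -0.015  0.188]
[ 0.6575 -0.0181  0.188 ]
c [0.65120679 0.01119748 0.188     ] len 0.061257358523462924 yaw 115.18918074616228
long [0.63056313 0.10698327 0.188     ] 0.05660479043713234
tray [array([0.38 , 0.129, 0.02 ]), array([0.536, 0.174, 0.02 ])]
jar [0.406747   0.04559094 0.115     ]
```

```bash
python3 -m handwheel '[1,0.004,0.0425,0.005,0, 1,0.004,0.0425,0.005,0, 1,0.0035,0.0425,0.005,0, 1,0,0,0,-8, 1,0,0,0,-8, 1,0,0,0,-8, 1,0,0,0,0]' 60
python3 - <<'E'
from h import *
import pickle
pickle.dump(manip.calibration("wrist"),open("c1.pkl","wb"))
im=manip.get_image("wrist");cv2.imwrite("pics/w1.png",cv2.resize(im,(800,600),interpolation=cv2.INTER_CUBIC))
print(proj("wrist",np.array([.6525,.0115,.188])))
E
```

```text
clock: 1.02
tool_pos: [0.6524, 0.0115, 0.2158]
ee_rot: [-1.713, -2.633, 0.001]
force: [0.0, -1.0, 0.3]
opening: 0.0855
gripper_force: 0.0
(np.float64(258.60469219353064), np.float64(220.63326289320855))
```

View pics/w1.png

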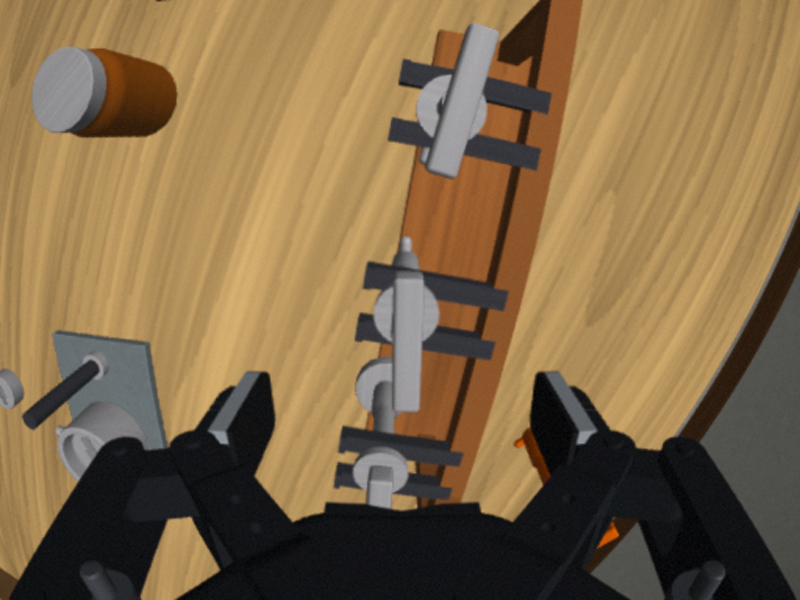

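The wrist picture shows the handle running from (409,275) to (406,411), centred between the open fingers and square to them. The fork prongs are tilted, running from (366,275) to (506,300).

```bash
python3 - <<'E'
from h import *
import pickle
c=pickle.load(open("c1.pkl","rb"));k=.64
a=atz("wrist",409*k,275*k,.188,c);b=atz("wrist",406*k,411*k,.188,c)
print((a+b)/2,np.linalg.norm(a-b),np.degrees(np.arctan2(*(a-b)[[1,0]])))
for q in(((368,264),(507,291)),((360,316),(494,342)),((403,61),(551,93)),((391,120),(541,152))):
    p=[atz("wrist",u*k,v*k,.14,c) for u,v in q];d=p[1]-p[0];print("prong",p[0].round(4),np.linalg.norm(d).round(3),np.degrees(np.arctan2(d[1],d[0])))
print("rim",atz("wrist",102*k,442*k,.066,c))
E
```

```text
[0.65419881 0.01102276 0.188     ] 0.06032732329929649 112.92904845129311
prong [0.6279 0.0241 0.14  ] 0.071 12.609465566640429
prong [ 0.6346 -0.0024  0.14  ] 0.071 11.898955401162413
prong [0.6042 0.1199 0.14  ] 0.072 14.010749026087831
prong [0.6106 0.0918 0.14  ] 0.073 13.43214400486129
rim [ 0.46436429 -0.24702858  0.066     ]
```

```bash
python3 -m handwheel '[1,0,0.002,0.018,0, 1,0,0,0.018,0, 1,0,0,0.018,0, -1,0,0,0,0, -1,0,0,0,0, -1,0,0,0,0, -1,0,0,0,0, -1,0,0,0,0, -1,0,0,0,0]' 80
```

```text
clock: 2.2
tool_pos: [0.6546, 0.0123, 0.1633]
ee_rot: [1.711, 2.634, 0.001]
force: [-1.7, -0.2, 5.0]
opening: 0.0108
gripper_force: 79.0
```

```bash
python3 -m handwheel '[-1,0,0,-0.005,0, -1,0,0,-0.004,0, -1,0,0,0,0, -1,0.0036,-0.0197,0,0, -1,0.0037,-0.0197,0,0, -1,0.0037,-0.0197,0,0, -1,0.0036,-0.0197,0,0, -1,0,0,0,0]'
python3 - <<'E'
from h import *
a=manip.get_image("side");b=manip.get_image("wrist")
cv2.imwrite("pics/s2.png",a);cv2.imwrite("pics/w2.png",b)
cv2.imwrite("pics/c3.png",np.hstack([cv2.resize(a[110:290,240:400],(400,450)),cv2.resize(b[130:384,100:356],(400,450))]))
E
```

```text
clock: 3.2
tool_pos: [0.5754, -0.0066, 0.1715]
ee_rot: [-1.711, -2.634, 0.0]
force: [0.9, -0.4, -1.9]
opening: 0.0106
gripper_force: 78.5
```

View pics/c3.png

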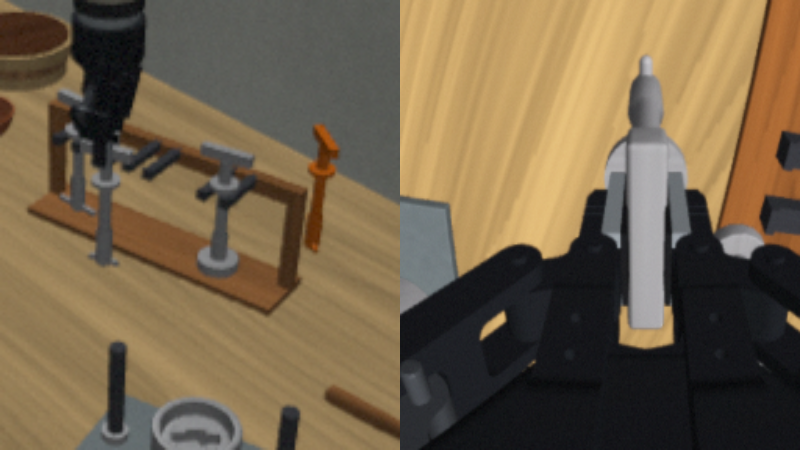

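The puller is out of the fork and hangs plumb in the grip. I'll work out its offset in the grip, then lift it and move so the wrist camera stands over the pot.

```bash
python3 - <<'E'
from h import *
a=atz("wrist",258.1,207.3,.196);b=atz("wrist",256.8,314.5,.196);print((a+b)/2,np.linalg.norm(a-b),np.degrees(np.arctan2(*(a-b)[[1,0]])))
E
python3 -m handwheel '[-1,0,0,-0.04,0, -1,0,0,-0.04,0, -1,0,0,-0.04,0, -1,-0.0345,-0.029,0,0, -1,-0.0345,-0.029,0,0, -1,-0.0345,-0.029,0,0, -1,-0.0345,-0.029,0,0, -1,-0.0345,-0.029,0,0, -1,-0.0345,-0.029,0,0, -1,-0.0345,-0.029,0,0, -1,-0.0345,-0.029,0,0, -1,0,0,0,0, -1,0,0,0,0]'
python3 - <<'E'
from h import *
import pickle
c=manip.calibration("wrist");pickle.dump(c,open("c2.pkl","wb"))
im=manip.get_image("wrist");cv2.imwrite("pics/w3r.png",im)
u,v=proj("wrist",np.array([.444,-.285,.066]));print(u,v)
x=int(np.clip(u-80,0,352));y=int(np.clip(v-60,0,264));print(x,y)
cv2.imwrite("pics/w3.png",cv2.resize(im[y:y+120,x:x+160],(800,600),interpolation=cv2.INTER_CUBIC))
E
```

```text
[ 0.57640817 -0.00727099  0.196     ] 0.06035787937491801 113.3462538601831
clock: 4.92
tool_pos: [0.4772, -0.353, 0.2908]
ee_rot: [-1.711, -2.634, -0.001]
force: [-0.5, 0.8, -1.3]
opening: 0.0107
gripper_force: 78.8
255.20066745959164 97.09497645388188
175 37
```

View pics/w3.png

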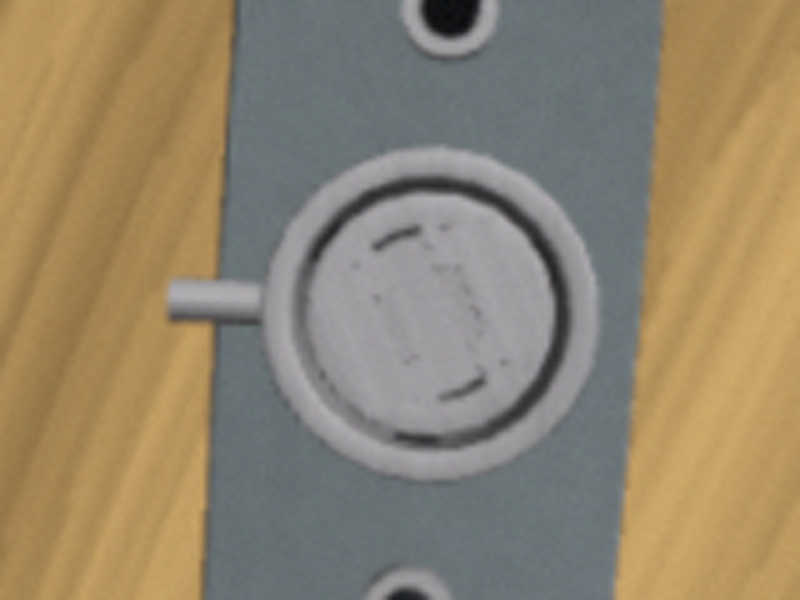

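The crop shows the pot rim centred at (431,313). The dark slot ends are at (397,237) and (463,388), so the slot runs between them, turned from the tool's x.

```bash
python3 - <<'E'
from h import *
import pickle
c=pickle.load(open("c2.pkl","rb"));f=lambda x,y,z:atz("wrist",175+x/5.-.4,37+y/5.-.4,z,c)
a=f(397,237,.052);b=f(463,388,.052);ce=(a+b)/2
yaw=np.arctan2(*(a-b)[[1,0]]);print("slot",ce,np.linalg.norm(a-b),np.degrees(yaw))
print("rim",f(431.5,313.5,.066),np.linalg.norm(f(265,313,.066)-f(598,313,.066)))
pl=[f(x,y,.052) for x,y in((303,318),(557,318),(432,192),(432,437))];print("plate",(sum(pl)/4))
print("rods",f(450,12,.02),f(405,605,.02))
E
```

```text
slot [ 0.45119117 -0.28504575  0.052     ] 0.042275149427914854 137.27649950740943
rim [ 0.45138484 -0.28511662  0.066     ] 0.0815768459273446
plate [ 0.45174028 -0.28573074  0.052     ]
rods [ 0.4222246  -0.20547825  0.02      ] [ 0.4787316  -0.36353287  0.02      ]
```

```bash
python3 -m handwheel '[-1,0.0366,0.0015,0,0, -1,0.0367,0.0015,0,0, -1,0,0,0,-8, -1,0,0,0,-8, -1,0,0,0,-8, -1,0,0,0.028,0, -1,0,0,0.028,0, -1,0,0,0.028,0, -1,0,0,0,0, -1,0,0,0,0]'
python3 - <<'E'
from h import *
o=manip.get_obs();print(o["joints"],o["tool_pos"])
a=manip.get_image("side");b=manip.get_image("scene")
cv2.imwrite("pics/s4.png",a);cv2.imwrite("pics/sc4.png",b)
for n in("side","scene"):print(n,proj(n,np.array([.4512,-.285,.066])),proj(n,np.array([.4512,-.285,.075])))
u,v=map(int,proj("side",np.array([.4512,-.285,.09])));x,y=map(int,proj("scene",np.array([.4512,-.285,.09])))
print(u-40,v-60,x-40,y-60)
cv2.imwrite("pics/c4.png",np.hstack([cv2.resize(i,(400,600),interpolation=cv2.INTER_CUBIC) for i in(a[v-60:v+60,u-40:u+40],b[y-60:y+60,x-40:x+40])]))
E
```

```text
clock: 6.22
tool_pos: [0.4502, -0.2843, 0.2086]
ee_rot: [1.124, 2.932, -0.0]
force: [-0.2, -0.2, -1.8]
opening: 0.0108
gripper_force: 78.7
[-5.63205047e-01  1.39510305e-01 -7.34041966e-02  1.35657546e+00
  6.96324578e-05  1.68674278e-01] [ 0.45023789 -0.2842664   0.20855651]
side (np.float64(318.475772114947), np.float64(280.4271832016811)) (np.float64(318.7226920148579), np.float64(277.51967876624917))
scene (np.float64(177.8616961904668), np.float64(165.20371508364957)) (np.float64(177.5431046301964), np.float64(163.26712157268588))
279 212 137 100
```

View pics/c4.png

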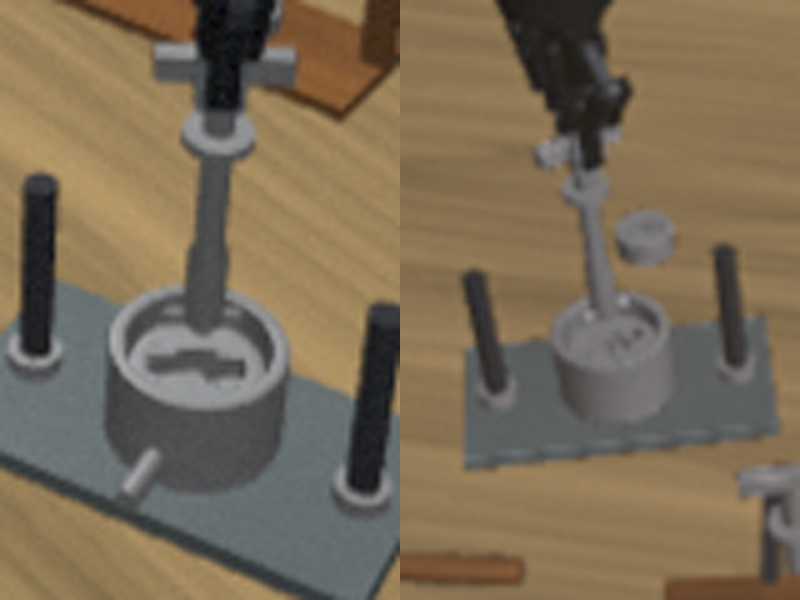

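The picture shows the foot hanging just above the mouth, seemingly 2–3 mm off centre. Foot is at (205,332) in the left half, with the rim centred at column 198. Foot is at (605,312) in the right half, with the rim centred at column 612. I'll measure the offset from the outlines within each image, so calibration errors cancel.

```bash
cat > off.py <<'E'
from h import *
def edge(row,x):
    g=np.abs(np.gradient(cv2.GaussianBlur(row.astype(float),(1,3),0.8),axis=0)).sum(1)
    xs=np.arange(int(round(x))-3,int(round(x))+4);i=xs[np.argmax(g[xs])];a,b,c=g[i-1:i+2];d=a-2*b+c
    return i+(0.5*(a-c)/d if d<0 else 0),g[i]
def resid(n,im,X,zs,r):
    out=[]
    for z in zs:
        P=np.array([X[0],X[1],z]);u,v=proj(n,P);cam,_=ray(n,u,v);h=(P-cam)[:2];h/=np.linalg.norm(h);l=np.array([-h[1],h[0],0])
        uL=proj(n,P+l*r)[0];uR=proj(n,P-l*r)[0];L,R=edge(im[int(round(v))],uL),edge(im[int(round(v))],uR)
        out.append((L[0]-uL,R[0]-uR))
    return np.array(out),(uR-uL)/(2*r),-l
def run(files,X,zn,zp):
    A=[];b=[]
    for n,f in files.items():
        im=cv2.imread(f);rn,s,l=resid(n,im,X,zn,.0095);rp,_,_=resid(n,im,X,zp,.042)
        print(n,"px/m",round(s),"\nnose",rn.round(1).tolist(),"\npot",rp.round(1).tolist())
        e=(np.median(rn.mean(1))-np.median(rp.mean(1)))/s;A.append(l[:2]);b.append(e);print(" tool right of pot mm",e*1e3,l.round(2))
    print("tool-pot world xy mm",np.linalg.solve(np.array(A),b)*1e3)
E
python3 - <<'E'
from off import *
run({"side":"pics/s4.png","scene":"pics/sc4.png"},(.4512,-.285),np.arange(.092,.116,.003),np.arange(.03,.056,.003))
E
```

```text
side px/m 447 
nose [[-0.0, 1.7], [-3.7, 0.3], [0.1, 0.3], [0.1, 0.3], [0.1, 0.1], [0.2, 0.3], [0.3, 0.2], [0.2, 0.3], [0.3, 0.3]] 
pot [[-0.1, 0.2], [0.0, 0.2], [-0.0, 0.2], [-0.1, -3.1], [-0.1, -2.3], [3.5, -1.8], [2.8, -1.3], [2.3, -3.4], [1.6, -3.4]]
 tool right of pot mm 0.393659109703713 [ 0.67 -0.74 -0.  ]
scene px/m 292 
nose [[0.0, 2.6], [-0.1, 0.3], [2.2, -3.3], [2.4, -3.2], [2.4, -3.1], [2.4, -3.1], [2.5, -3.0], [-0.2, -2.9], [-0.1, -3.0]] 
pot [[0.3, -0.3], [3.4, -0.2], [3.6, -0.1], [2.4, -0.3], [1.7, -1.0], [1.8, -0.9], [0.9, -0.9], [0.3, -0.4], [0.5, -0.3]]
 tool right of pot mm -2.4428344968867273 [-0.41  0.91 -0.  ]
tool-pot world xy mm [-4.66983452 -4.75836215]
```

The outline fits agree to within 1 mm, about 0.4 mm off in the side view. I'll lower the foot to just above the plate, then ease it in while watching the force.

```bash
python3 -m handwheel '[-1,0.0004,0,0.01,0, -1,0,0,0.01,0, -1,0,0,0,0]'; python3 -m handwheel '[-1,0,0,0.003,0, -1,0,0,0.003,0, -1,0,0,0,0]'
```

```text
clock: 6.7
tool_pos: [0.4487, -0.2841, 0.186]
ee_rot: [-1.125, -2.931, -0.001]
force: [0.5, 0.5, -1.5]
opening: 0.0104
gripper_force: 78.7
clock: 7.08
tool_pos: [0.4492, -0.2844, 0.1811]
ee_rot: [-1.126, -2.933, -0.0]
force: [-0.3, 1.3, -0.7]
opening: 0.0104
gripper_force: 78.7
```

```bash
python3 -m handwheel '[-1,0,0,0.003,0, -1,0,0,0.003,0, -1,0,0,0,0]'; python3 - <<'E'
from h import *
for i in range(3):
    manip.get_image("side") ; o=manip.get_obs();print(np.round(o["tool_pos"],4),np.round(o["force"],1),np.round(o["torque"],2))
E
```

```text
clock: 7.45
tool_pos: [0.4492, -0.2844, 0.175]
ee_rot: [-1.126, -2.932, -0.0]
force: [0.7, 0.0, -1.7]
opening: 0.0102
gripper_force: 78.7
[ 0.4492 -0.2844  0.1751] [-0.1  0.3 -1.9] [-0.01  0.01 -0.01]
[ 0.4493 -0.2844  0.1753] [ 0.1  0.8 -1.2] [ 0.02 -0.06 -0.03]
[ 0.4493 -0.2845  0.1753] [-0.9 -0.1 -2.4] [ 0.02  0.   -0.02]
```

There's no contact force with the foot 8 mm below the plate's top, so it is in the slot. I'll go down the rest of the way.

```bash
python3 -m handwheel '[-1,0,0,0.003,0, -1,0,0,0.003,0, -1,0,0,0.003,0, -1,0,0,0.003,0, -1,0,0,0,0]';  python3 -m handwheel '[-1,0,0,0,8, -1,0,0,0,8, -1,0,0,0,0]'
```

```text
clock: 8.22
tool_pos: [0.4492, -0.2843, 0.1629]
ee_rot: [-1.126, -2.932, -0.0]
force: [0.1, -0.2, -1.4]
opening: 0.0104
gripper_force: 78.7
clock: 8.6
tool_pos: [0.4494, -0.2845, 0.1634]
ee_rot: [1.521, 2.749, -0.0]
force: [0.2, -0.2, -2.4]
opening: 0.0105
gripper_force: 78.6
```

```bash
python3 -m handwheel '[-1,0,0,0,8, -1,0,0,0,8, -1,0,0,0,8, -1,0,0,0,8, -1,0,0,0,0]';  python3 -m handwheel '[-1,0,0,0,8, -1,0,0,0,8, -1,0,0,0,8, -1,0,0,0,6, -1,0,0,0,0, -1,0,0,0,0]'; python3 - <<'E'
from h import *
o=manip.get_obs();print(np.round(o["torque"],2))
c=manip.calibration("wrist");im=manip.get_image("wrist");cv2.imwrite("pics/w5.png",im)
E
```

```text
clock: 9.22
tool_pos: [0.4496, -0.2844, 0.1634]
ee_rot: [2.217, 2.225, 0.001]
force: [0.1, 0.1, -2.6]
opening: 0.0106
gripper_force: 78.8
clock: 9.98
tool_pos: [0.4495, -0.2844, 0.1634]
ee_rot: [2.718, 1.575, 0.001]
force: [0.9, 0.3, -1.9]
opening: 0.0104
gripper_force: 78.9
[ 0.11 -0.3   0.04]
```

It turned 78° freely. Now I'll lift.

```bash
python3 -m handwheel '[-1,0,0,-0.002,0, -1,0,0,-0.002,0, -1,0,0,-0.003,0, -1,0,0,-0.003,0, -1,0,0,0,0]' 110;  python3 -m handwheel '[-1,0,0,-0.005,0, -1,0,0,-0.005,0, -1,0,0,-0.005,0, -1,0,0,-0.005,0, -1,0,0,-0.005,0, -1,0,0,-0.005,0, -1,0,0,-0.005,0, -1,0,0,-0.005,0, -1,0,0,-0.005,0, -1,0,0,-0.005,0, -1,0,0,-0.005,0, -1,0,0,0,0]'; python3 - <<'E'
from h import *
a=manip.get_image("side");b=manip.get_image("scene");w=manip.get_image("wrist")
print(proj("side",np.array([.451,-.285,.08])),proj("scene",np.array([.451,-.285,.08])))
u,v=proj("side",np.array([.451,-.285,.10]));u=int(u);v=int(v)
cv2.imwrite("pics/c6.png",np.hstack([cv2.resize(a[v-60:v+60,u-40:u+40],(400,600),interpolation=cv2.INTER_CUBIC),cv2.resize(w[64:384,150:363],(400,600))]))
E
```

```text
clock: 10.65
tool_pos: [0.449, -0.2842, 0.1731]
ee_rot: [-2.72, -1.57, 0.001]
force: [0.7, 1.0, -9.7]
opening: 0.0105
gripper_force: 109.6
clock: 12.15
tool_pos: [0.4495, -0.2846, 0.2288]
ee_rot: [2.72, 1.57, 0.001]
force: [0.3, -0.2, -5.7]
opening: 0.0098
gripper_force: 110.3
(np.float64(318.7981418321481), np.float64(275.9312968750416)) (np.float64(177.38294859701128), np.float64(162.14759067445027))
```

View pics/c6.png

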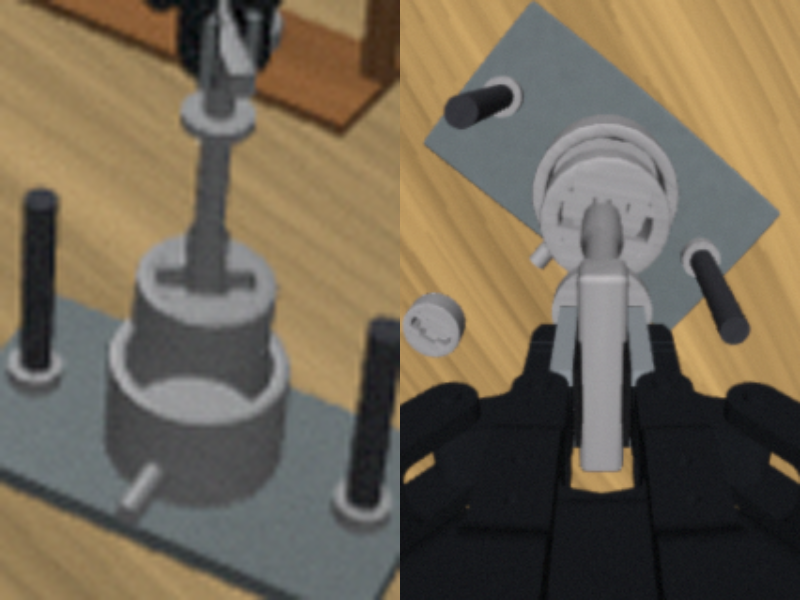

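The plate hangs level and locked, clear of the rim and the bore; left half shows it at (205,280). I'll raise it and carry it over to the tray.

```bash
python3 -m handwheel '[-1,0,0,-0.01,0, -1,0,0,-0.015,0, -1,0,0,-0.02,0, -1,0,0,-0.02,0, -1,0,0,-0.015,0, -1,0,0,-0.005,0, -1,0,0,0,0]' && python3 -m handwheel '[-1,0.0131,-0.008,0,0, -1,0.0262,-0.016,0,0, -1,0.0262,-0.016,0,0, -1,0.0262,-0.016,0,0, -1,0.0262,-0.016,0,0, -1,0.0262,-0.016,0,0, -1,0.0262,-0.016,0,0, -1,0.0262,-0.016,0,0, -1,0.0262,-0.016,0,0, -1,0.0262,-0.016,0,0, -1,0.0262,-0.016,0,0, -1,0.0262,-0.016,0,0, -1,0.0262,-0.016,0,0, -1,0.0262,-0.016,0,0, -1,0.0262,-0.016,0,0, -1,0.0262,-0.016,0,0, -1,0.0262,-0.016,0,0, -1,0.0131,-0.008,0,0, -1,0,0,0,0, -1,0,0,0,0]'
```

```text
clock: 13.18
tool_pos: [0.4495, -0.2846, 0.3138]
ee_rot: [2.72, 1.57, 0.001]
force: [-0.7, -0.5, -5.7]
opening: 0.0105
gripper_force: 110.3
clock: 15.68
tool_pos: [0.4362, 0.2365, 0.3133]
ee_rot: [2.721, 1.57, -0.001]
force: [-0.7, -0.3, -6.3]
opening: 0.01
gripper_force: 110.2
```

```bash
python3 -m handwheel '[-1,0,0,0.01,0, -1,0,0,0.02,0, -1,0,0,0.02,0, -1,0,0,0.02,0, -1,0,0,0.02,0, -1,0,0,0.02,0, -1,0,0,0.02,0, -1,0,0,0.015,0, -1,0,0,0.005,0, -1,0,0,0,0]' && python3 -m handwheel '[-1,0,0,0.002,0, -1,0,0,0.002,0, -1,0,0,0.002,0, -1,0,0,0.002,0, -1,0,0,0.002,0, -1,0,0,0.002,0, -1,0,0,0,0]'
```

```text
clock: 16.92
tool_pos: [0.4365, 0.2371, 0.1633]
ee_rot: [2.721, 1.57, -0.0]
force: [-0.1, -0.7, -6.0]
opening: 0.0102
gripper_force: 110.1
clock: 17.8
tool_pos: [0.4364, 0.2372, 0.1511]
ee_rot: [-2.721, -1.571, 0.001]
force: [-0.3, 0.8, -5.9]
opening: 0.0104
gripper_force: 110.1
```

```bash
python3 -m handwheel '[-1,0,0,0.001,0, -1,0,0,0.001,0, -1,0,0,0.001,0, -1,0,0,0,0]' | grep -E "pos|force:"; python3 -m handwheel '[-1,0,0,0.001,0, -1,0,0,0.001,0, -1,0,0,0,0]'| grep -E "pos|force:"; python3 -m handwheel '[-1,0,0,0.001,0, -1,0,0,0.001,0, -1,0,0,0,0]'| grep -E "pos|force:"
```

```text
tool_pos: [0.4368, 0.2374, 0.1487]
force: [-0.3, -0.7, -2.3]
gripper_force: 110.6
tool_pos: [0.4364, 0.2372, 0.1462]
force: [-0.1, -0.9, -2.0]
gripper_force: 110.6
tool_pos: [0.4364, 0.2373, 0.1442]
force: [0.1, 0.2, -1.6]
gripper_force: 110.6
```

```bash
python3 -m handwheel '[-1,0,0,0.0005,0, -1,0,0,0.0005,0, -1,0,0,0,0]'| grep -E "pos|force:"; python3 -m handwheel '[-1,0,0,0.0005,0, -1,0,0,0.0005,0, -1,0,0,0,0]'| grep -E "pos|force:"
```

```text
tool_pos: [0.4365, 0.2373, 0.1434]
force: [0.4, 0.6, -1.4]
gripper_force: 110.9
tool_pos: [0.4368, 0.2375, 0.1433]
force: [-0.9, -0.4, 6.1]
gripper_force: 111.9
```

The foot now rests on the cavity floor. I'll release and retreat straight up.

```bash
python3 -m handwheel '[-0.6,0,0,0,0, -0.3,0,0,0,0, 0,0,0,0,0, 0.5,0,0,0,0, 0.5,0,0,0,0, 0.5,0,0,-0.01,0, 0.5,0,0,-0.02,0, 0.5,0,0,-0.04,0, 0.5,0,0,-0.05,0, 0.5,0,0,-0.03,0, 0.5,0,0,0,0, 0.5,0,0,0,0]' 
python3 - <<'E'
from h import *
n={k:manip.get_image(k) for k in("side","scene","wrist")}
for k in n: cv2.imwrite(f"pics/e_{k}.png",n[k])
a=np.hstack([cv2.resize(n[k],(400,300)) for k in("side","scene")]);u,v=map(int,proj("side",np.array([.437,.237,.06])))
b=np.hstack([cv2.resize(n["wrist"],(400,300)),cv2.resize(n["side"][v-60:v+60,u-80:u+80],(400,300),interpolation=cv2.INTER_CUBIC)])
cv2.imwrite("pics/end.png",np.vstack([a,b]))
E
```

```text
clock: 21.3
tool_pos: [0.4364, 0.2372, 0.2918]
ee_rot: [2.721, 1.571, -0.001]
force: [-0.2, 0.2, 0.2]
opening: 0.0639
gripper_force: 0.0
```

View pics/end.png

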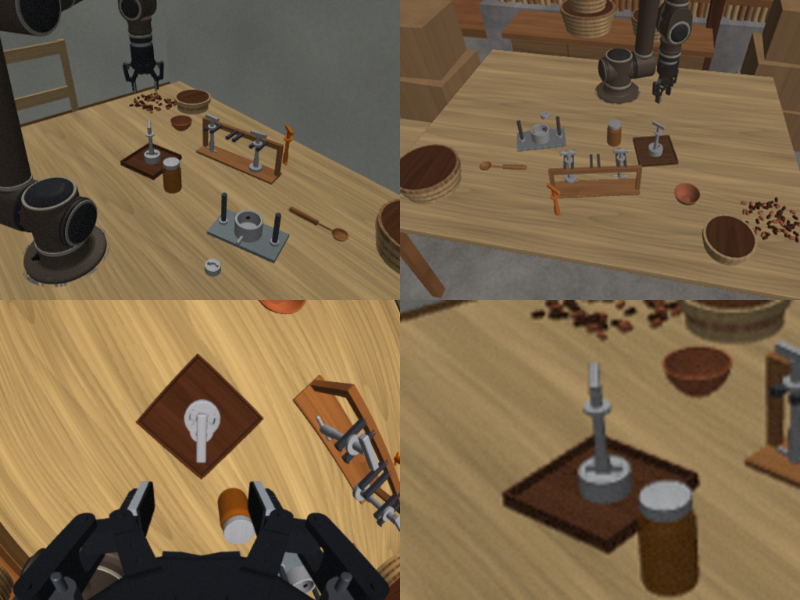

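The picture shows the plate flat in the middle of the tray with the puller upright and locked in it. The jar, bowl, spoon and the other two tools look undisturbed, and the gripper is clear, so I'm handing in.

```bash
python3 -c "
from rig import manip
print(manip.sign_off())"
```

```text
the job is handed in; nothing more can be done
None
```

Handed in at about 21 s: the plate lies flat near the middle of the tray with the puller upright and locked in it, and the other tools, jar, bowl and spoon look undisturbed; the sign-off gave no verdict.

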